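Kit the reflow nozzles, shut the keeper bar and lock the carriage home

TASK

Kit the reflow nozzles for the next rework run: swing the red keeper bar wide open, clear of the tray, stand every nozzle from the mat upright in a bay of its own, flat on the bay's floor, then swing the bar shut over them until it clicks fully into its detent. Only after that, push the tray carriage all the way home to its far stop by its blue post and flip the orange-knobbed cam lever right round to lock it there, with the bar still latched. Leave the bottle, the jar and the spool where they stand.

Things in the scene. Friction and masses are not known exactly. Their poses are not given: they have to be found in the camera images.
- tray_mid (a point): centre of the tray's inner floor, 20 mm above the table. The tray is a 220 x 46 mm aluminium carriage on a black base plate 8 mm thick. Axes: x along its row of bays (roughly away from the robot), y the way it slides home (roughly to the robot's left), z up. Four bays in a row along x, each 36 x 36 mm inside with a blue floor, walls 5 mm thick, 8 mm high
- bay0 (a point): centre of the floor of bay 0 (x = -61.5 mm in the tray's frame); same axes as the tray
- bay1 (a point): centre of the floor of bay 1 (x = -20.5 mm in the tray's frame); same axes as the tray
- bay2 (a point): centre of the floor of bay 2 (x = 20.5 mm in the tray's frame); same axes as the tray
- bay3 (a point): centre of the floor of bay 3 (x = 61.5 mm in the tray's frame); same axes as the tray
- carriage (a joint): slide of the tray carriage along its own y, m: 0 = out, at the loading stop (where the start is within 12 mm of), 0.080 = fully home at the far stop. Friction about 5 N; it stays where it is left (shutting the bar may press it back to 0)
- push_post (a point): middle of the top of the carriage's blue upright push post, 18 mm diameter, top 78 mm above the table, standing 60 mm above its strap; it stands 90 mm to the tray's -y side of the row and moves with the carriage. Pushing it towards +y slides the carriage home. Pulling the keeper bar's knob that way would open the bar instead
- keeper (a joint): red keeper bar's level swing about its upright hinge, rad: 0 = shut, straight over the bays; opens to the tray's +y side (anticlockwise from above) up to 1.9. Starts at 0.35 to 0.8. Stays where left (0.5 N at the knob). Its detent is a sprung plunger at the tray's far end: at 0.07 to 0.08 the bar only rests against it; about 4 N more at the knob rides it over the plunger and in to its stop at 0
- keeper_knob (a point): middle of the top of the bar's black upright knob, 18 mm diameter and 44 mm tall above the bar, top 118 mm above the table, 170 mm from the hinge axis. The bar is 215 mm long, 14 mm wide, 8 mm thick, from 66 to 74 mm above the table, 4 mm over the tops of seated nozzles; the part of the bar past the knob reaches 207 mm from the hinge
- cam (a joint): cam lever's swing about its upright pivot, rad: 0 = free, grows clockwise from above to 1.57 = locked. Starts at 0 to 0.3, stays where left (about 2 N at its knob). With the carriage home its steel lobe swings in behind the carriage and blocks its return; with the carriage not home the lobe runs into the carriage and the lever cannot be turned to the end
- cam_pivot (a point): pivot of the cam lever, fixed on the base plate, 140 mm to +x of the tray row's middle, 27 mm above the table
- cam_knob (a point): middle of the top of the cam lever's orange upright knob, 18 mm diameter, top 76 mm above the table, standing 49 mm above the yellow lever, 75 mm from the pivot
- nozzle0: loose reflow nozzle, square: copper foot 30 x 30 x 12 mm below a brass neck 22 x 22 mm, 42 mm tall in all, about 70 g; origin at the centre of its underside, z up the neck, x and y square to its sides. Two to four of them are there
- nozzle1: loose reflow nozzle, square: copper foot 30 x 30 x 12 mm below a brass neck 22 x 22 mm, 42 mm tall in all, about 70 g; origin at the centre of its underside, z up the neck, x and y square to its sides. Two to four of them are there
- nozzle2: loose reflow nozzle, square: copper foot 30 x 30 x 12 mm below a brass neck 22 x 22 mm, 42 mm tall in all, about 70 g; origin at the centre of its underside, z up the neck, x and y square to its sides. Two to four of them are there
- nozzle3: loose reflow nozzle, square: copper foot 30 x 30 x 12 mm below a brass neck 22 x 22 mm, 42 mm tall in all, about 70 g; origin at the centre of its underside, z up the neck, x and y square to its sides. Two to four of them are there
- flux_bottle: bystander: amber bottle, 40 mm diameter, 95 mm tall, origin under its centre
- paste_jar: bystander: green jar, 52 mm diameter, 50 mm tall, origin under its centre
- wire_spool: bystander: white spool, 60 mm diameter, 40 mm tall, origin under its centre
- keeper_hinge (a point): hinge axis of the keeper bar, on the tray row's centre line 100 mm to -x of the tray's middle, 74 mm above the table; it moves with the carriage. The detent post stands at the other end, 100 mm to +x of the tray's middle, 74 mm high
Mind the look-alikes: they are no part of the job. Leave any black, pink or turquoise look-alike of the nozzle3 alone.

How it is judged:
By the outcome, as a careful person would: the job done as asked, in the order asked, and still so for the second after the job is handed in, with the robot touching nothing.
Of nozzle0, nozzle1, nozzle2, nozzle3 only 2 to 4 are there at a start; the rules pass over those that are not, and their reading is None.
At some moment in a run one of nozzle0, nozzle1, nozzle2, nozzle3 may be knocked a few centimetres aside while the robot is not near it.
It also fails if it takes over 210 s, if anything falls off the work surface, if the arm or the gripper's body presses on something with over 40 N, if the wrist force passes 120 N, or if a joint passes its speed limit or range.

ROBOT

A 6-joint arm with a two-finger parallel gripper is mounted at the origin on the work surface. World frame = base frame: x ahead of the robot, y to its left, z up, the work surface at z = 0. Lengths are in mm, angles in degrees, forces in N, time in s.
With the tool pointing down it reaches from about 350 to 850 mm from the base axis. Payload 8.1 kg.
Tool frame: the origin (TCP) lies at the very end of the fingers, on their centre line; the grasp point (between the pads) lies 19 mm behind it; z points along the fingers, y is the line along which they close (so a half turn about z gives the same grasp; the last joint's range is limited). The gripper opens to 85 mm and grips with 20 to 120 N. Pads are 22 mm wide; open, the fingers measure 114 mm over their backs; the gripper's body (76 mm by 85 mm) begins 54 mm behind the grasp point. The pads swing forward as they close: fully open they stand 13 mm farther back than shut.
Start: joints at [68.044, 7.471, 85.268, -0, 87.261, -4.893], TCP at [176.029, 573.602, 231.292] pointing down, gripper open.
Joint ranges: [-169.43, 169.43], [-51.17, 129.36], [1.28, 143.12], [-76.62, 256.62], [0, 156.53], [-152.29, 152.29]. Speed limits (degrees/s): [136.94, 136.94, 159.86, 180, 180, 180].

INTERFACE

Orientations are given as [roll, pitch, yaw] about the fixed x, y, z axes, in that order (R = Rz(yaw) Ry(pitch) Rx(roll)).
In Python, from bench import sense, eyes, job, models gives the robot as it stands. The module is installed in compiled form; this text tells all that it offers.
- The arm moves only by the tool apply_moves, never from a script. Its argument "rows" is a list of rows, each a list of 6 numbers: the shift along the tool's x, y, z in mm, then the turn, a rotation vector about the tool's x, y, z in rad. In form: [[dx, dy, dz, rx, ry, rz], ...]. A call has exactly 5 rows; each row shifts and turns the commanded pose from where the row before left it, along the tool's axes as they then stand; what a row does not reach is not made up. A row lasts 1/8 s, in which the tool goes at most 62.5 mm and 10.7 degrees, less where a joint would pass 70% of its speed; a pose out of reach is approached as far as the arm can. A call is refused whole if a number of a shift passes 62.5 or a number of a turn 0.188, either way. A call with a gripper value outside its range is refused whole. "fingers" is the finger opening in mm, from 0 to 85.4, set as the call begins (left out, the last holds). The fingers move at their own pace and stop on an object; "grip_force" is the grip in N (left out, the last holds). Time passes only in rows, so rows that do not move let the fingers close, or fill a call up. It gives the time, the measured TCP pose, the force, the opening and the grip force at its end, in the units of the state.
- sense(): the state, without advancing time (a new reading comes with each control period).
- eyes.snapshot(name): name is "side" or "top"; returns (picture, depth): 400x640x3 uint8, red, green, blue; 400x640 float32, mm along the optical axis (not along the pixel's ray), 0 where there is no reading.
- eyes.get_calibration(name): a dict with "intrinsics" (3x3 intrinsics, pixels), "D" ([k1, k2, p1, p2, k3] as OpenCV has them; the pictures are not rectified), "R" (3x3) and "t" (3): a world point X has camera coordinates R X + t. Camera axes: x right, y down, z forward; pixel columns grow to the right and rows downward; lengths in mm; the calibration is good to about 2 mm. A picture is of the moment at which its call begins. get_calibration takes no time and is no camera call.
- job.hand_in(): hands the job in; it is judged then, once.
Trained networks look in the newest picture that a camera, given by its name, has taken for a name from the list of things; names that differ only in an ending like _2 or _b are one class to them, and where a whole thing is asked for, a point or a joint stands for the part that bears it (a point fixed in the world has none). Each returns a list of dicts, best first, with "confidence" (0 to 1); they miss things now and then, are a little off and sometimes report something else, mostly with a low value. They report only what shows in the picture. A call takes as long as a camera call. They do not tell look-alikes from the thing itself.
- models.boxes_of(name, camera): "xyz" ([x, y, z] in mm, in world coordinates, good to about 4 mm: the middle of the surface that is visible of it).
- models.cut_out(name, camera): "pixels" (400x640 bool, what is visible of it).
- models.place_of(name, camera): "xyz" ([x, y, z] in mm, in world coordinates, good to about 4 mm: a listed point, or the origin of a listed thing).
The state is a dict: "time": time; "joint_pos": joint angles; "qd": joint speeds; "joint_efforts": joint torques, N m; "tool_pos": TCP position; "tcp_rot": TCP orientation; "ft_force": force on the tool from outside, world axes, zero at the start; "wrist_torque": the same for the moment, N m; "finger_gap": finger opening in mm; "grip_force": force on a finger pad.
Only numpy, scipy, OpenCV 4.12 (cv2) and the standard library are available. Lean on these libraries where they do the work, as an engineer would, in place of code of your own. Each camera call takes 0.05 s, during which the arm holds its last target. There are 200 camera calls.

## Working session

There is one attempt and no reset: what is moved stays moved. The work goes in short steps, Python scripts to look and compute and a tool call to move; the robot and the scene stay as the last step left them, time stands still between calls to the robot, and variables do not carry over. Pictures are saved under pics/ and viewed, at most 14 in all, crops included, and the job is handed in when it is done.

Besides the shell and the picture viewer there is one more tool, called after "Request:" as name(argument=value, ...) on one line, values as JSON. apply_moves: Moves the arm, as the interface text tells. Its arguments: {"type":"object","properties":{"rows":{"type":"array"},"fingers":{"type":"number"},"grip_force":{"type":"number"}},"required":["rows"]}

```bash
mkdir -p pics
cat > h.py <<'E'
import numpy as np, cv2
from bench import sense, eyes, job, models
from scipy.spatial.transform import Rotation as Ro
def world(cam, depth, mask=None):
    c=eyes.get_calibration(cam); K=np.array(c["intrinsics"]);D=np.array(c["D"]);R=np.array(c["R"]);t=np.array(c["t"])
    v,u=np.nonzero((depth>0) if mask is None else (mask&(depth>0)))
    n=cv2.undistortPoints(np.stack([u,v],1).astype(np.float64)[:,None],K,D)[:,0]
    z=depth[v,u].astype(float); P=np.c_[n*z[:,None],z]
    return (P-t)@R, u, v
def show(name,cam):
    p,d=eyes.snapshot(cam); cv2.imwrite(f"pics/{name}.png",p[:,:,::-1]); return p,d
E
python3 - <<'E'
from h import *
s=sense(); print(s["tool_pos"],s["tcp_rot"],s["time"])
for c in("top","side"):
    show(c+"0",c)
    k=eyes.get_calibration(c);print(c,-np.array(k["R"]).T@np.array(k["t"]))
    for n in ["nozzle0","tray_mid","bay0","bay3","push_post","keeper_knob","keeper_hinge","cam_pivot","cam_knob","flux_bottle","paste_jar","wire_spool"]:
        print(n,[(np.round(o["xyz"]).tolist(),round(o["confidence"],2)) for o in models.place_of(n,c)][:8])
E
```

```text
[175.81325925 573.0947988  230.24607476] [-1.79894984e+02 -9.21878694e-03  1.62938843e+02] 0.0
top [ 484.42524787   63.8833682  1291.32131902]
nozzle0 [([604.0, -222.0, 0.0], 0.65), ([571.0, -312.0, -3.0], 0.61), ([630.0, -364.0, -2.0], 0.53), ([470.0, -323.0, 1.0], 0.5), ([533.0, -250.0, 2.0], 0.44), ([539.0, -376.0, -1.0], 0.43), ([539.0, 41.0, 26.0], 0.35)]
tray_mid [([517.0, 41.0, 18.0], 0.62)]
bay0 [([579.0, 31.0, 22.0], 0.98), ([538.0, 42.0, 24.0], 0.93), ([458.0, 54.0, 17.0], 0.77), ([495.0, 46.0, 20.0], 0.62)]
bay3 [([579.0, 31.0, 22.0], 0.98), ([538.0, 42.0, 24.0], 0.93), ([458.0, 54.0, 17.0], 0.77), ([495.0, 46.0, 20.0], 0.62)]
push_post [([481.0, -44.0, 77.0], 0.72)]
keeper_knob [([581.0, 123.0, 120.0], 0.84)]
keeper_hinge [([422.0, 59.0, 74.0], 0.9), ([575.0, -314.0, -3.0], 0.25)]
cam_pivot [([666.0, 68.0, 29.0], 0.95)]
cam_knob [([672.0, -9.0, 79.0], 0.58)]
flux_bottle [([670.0, 347.0, -1.0], 0.68)]
paste_jar [([740.0, -265.0, 0.0], 0.75), ([605.0, -222.0, -1.0], 0.73)]
wire_spool [([510.0, 480.0, 4.0], 0.86), ([480.0, -44.0, 79.0], 0.37)]
side [ 317.29729879 -855.606776
[... 181 characters left out ...]
37.0, -367.0, 1.0], 0.52), ([579.0, 31.0, 17.0], 0.28)]
tray_mid [([515.0, 47.0, 23.0], 0.92)]
bay0 [([458.0, 52.0, 24.0], 0.95), ([495.0, 52.0, 21.0], 0.89), ([542.0, 39.0, 20.0], 0.79)]
bay3 [([458.0, 52.0, 24.0], 0.95), ([495.0, 52.0, 21.0], 0.89), ([542.0, 39.0, 20.0], 0.79)]
push_post [([665.0, 66.0, 29.0], 0.24)]
keeper_knob [([579.0, 123.0, 118.0], 0.8), ([673.0, 346.0, -3.0], 0.63)]
keeper_hinge [([674.0, 346.0, -4.0], 0.63), ([415.0, 60.0, 71.0], 0.6), ([665.0, 68.0, 28.0], 0.49)]
cam_pivot [([663.0, 65.0, 28.0], 0.93)]
cam_knob [([672.0, -10.0, 73.0], 0.69)]
flux_bottle [([672.0, 348.0, -3.0], 0.82)]
paste_jar [([744.0, -262.0, -5.0], 0.84)]
wire_spool [([510.0, 475.0, 2.0], 0.62)]
```

View pics/top0.png

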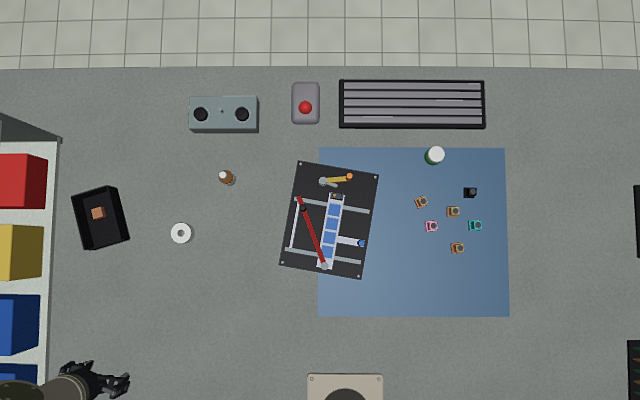

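View pics/side0.png

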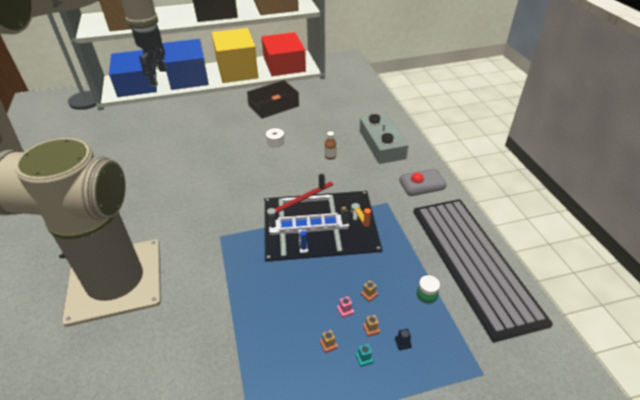

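The top view shows three real copper and brass nozzles, at pixels (421,202), (453,211) and (457,248). The look-alikes are pink (432,226), turquoise (475,225) and black (470,192). The red bar is part open, with its knob near (303,207), the blue post is at (361,243) and the orange cam knob at (349,176).

```bash
cat >> h.py <<'E'
def near(W,xy,r,z0,z1):
    return (np.hypot(W[:,0]-xy[0],W[:,1]-xy[1])<r)&(W[:,2]>z0)&(W[:,2]<z1)
def noz(cam,xys,p=None,d=None):
    if p is None: p,d=eyes.snapshot(cam)
    W,u,v=world(cam,d)
    for xy in xys:
        o=[]
        for z0,z1 in((4,60),(34,60)):
            m=near(W,xy,28,z0,z1)
            if m.sum()<4: o.append(None);continue
            r=cv2.minAreaRect(W[m,:2].astype(np.float32)); o.append((m.sum(),np.round(W[m].mean(0),1).tolist(),np.round(r[0],1).tolist(),np.round(r[1]),round(r[2],1),round(float(W[m,2].max()),1)))
        print(xy,*o)
def rows(yaw,frm,to):
    "shift world -> tool axes, tool down"
    y=np.radians(yaw); d=np.array(to)-np.array(frm)
    return np.round([d[0]*np.cos(y)+d[1]*np.sin(y), d[0]*np.sin(y)-d[1]*np.cos(y), -d[2]],1)
E
python3 - <<'E'
from h import *
p,d=eyes.snapshot("top"); W,u,v=world("top",d)
noz("top",[(604,-222),(573,-312),(471,-324)],p,d)
for n,xy,z0,z1 in(("knob",(580,123),112,125),("hinge",(420,60),70,85),("post",(481,-44),72,85),("cam",(672,-9),70,85),("detent",(616,24),68,80)):
    m=near(W,xy,18,z0,z1)
    if m.any(): print(n,m.sum(),W[m].mean(0).round(1),W[m].min(0).round(1),W[m].max(0).round(1))
ps,ds=eyes.snapshot("side"); noz("side",[(604,-222),(573,-312),(471,-324)],ps,ds)
c=p[130:340,260:500]; cv2.imwrite("pics/crop.png",cv2.resize(c[:,:,::-1],(800,600 if False else 700))[:600])
# blue floor + red bar
hsv=cv2.cvtColor(p,cv2.COLOR_RGB2HSV); rgb=p[v,u].astype(int)
m=near(W,(518,43),75,15,30)&(rgb[:,2]>rgb[:,0]+60); q=W[m,:2]; print("floor",m.sum(),cv2.minAreaRect(q.astype(np.float32)),q.mean(0))
m=near(W,(500,90),150,60,85)&(rgb[:,0]>rgb[:,1]+60); q=W[m,:2]; print("bar",m.sum(),cv2.fitLine(q.astype(np.float32),cv2.DIST_L2,0,.01,.01).ravel())
E
```

```text
(604, -222) (np.int64(126), [602.5, -218.2, 26.1], [604.9, -222.9], array([40., 43.]), 44.6, 46.5) (np.int64(62), [603.7, -219.6, 40.7], [603.8, -220.4], array([21., 23.]), 26.6, 46.5)
(573, -312) (np.int64(120), [573.5, -308.1, 26.7], [571.2, -310.1], array([44., 36.]), 32.8, 45.2) (np.int64(59), [575.6, -311.4, 40.7], [575.6, -312.0], array([20., 21.]), 89.4, 45.2)
(471, -324) (np.int64(137), [469.8, -317.5, 25.9], [475.0, -317.0], array([43., 36.]), 4.4, 47.3) (np.int64(64), [469.0, -321.7, 40.5], [469.0, -321.0], array([22., 23.]), 9.0, 47.3)
knob 36 [577.6 123.2 116.8] [569.1 115.1 112.5] [585.6 131.5 122.1]
hinge 62 [421.2  63.1  76.2] [409.3  52.   70.1] [436.9  71.4  82.4]
post 32 [482.6 -39.9  77.3] [476.  -47.4  73.1] [489.8 -33.2  82.5]
cam 30 [670.4  -6.   74.9] [662.6 -14.3  71.1] [677.6   2.3  79.5]
detent 13 [613.8  13.8  73.5] [606.8  10.6  68.9] [621.   16.5  79.6]
(604, -222) (np.int64(231), [602.3, -227.2, 25.7], [601.3, -225.9], array([36., 45.]), 46.1, 45.7) (np.int64(91), [604.1, -223.8, 40.9], [604.2, -222.6], array([22., 23.]), 23.0, 45.7)
(573, -312) (np.int64(258), [573.8, -318.8, 25.7], [571.6, -314.3], array([33., 53.]), 68.0, 46.3) (np.int64(101), [575.9, -315.9, 41.6], [576.1, -314.9], array([22., 24.]), 3.4, 46.3)
(471, -324) (np.int64(263), [467.2, -330.2, 27.4], [474.7, -326.0], array([48., 31.]), 4.4, 46.8) (np.int64(119), [468.2, -326.8, 41.3], [468.4, -325.5], array([23., 25.]), 6.4, 46.8)
floor 474 ((518.5851440429688, 45.50004577636719), (33.67730712890625, 149.17361450195312), 80.37812042236328) [519.04548561  45.4743407 ]
bar 285 [9.3378896e-01 3.5782421e-01 5.1359741e+02 9.8795425e+01]
```

Request:
apply_moves(rows=[[0, 0, 0, 0, 0, 0.164], [0, 0, 0, 0, 0, 0.164], [0, 0, 0, 0, 0, 0.164], [0, 0, 0, 0, 0, 0.164], [0, 0, 0, 0, 0, 0.164]], fingers=50)

```text
time: 2.02
tool_pos: [176.0, 573.6, 231.3]
tcp_rot: [-180.0, -0.0, 115.6]
ft_force: [-0.2, 0.2, -0.3]
finger_gap: 50.0
grip_force: 0.0
```

Request:
apply_moves(rows=[[0, 0, 0, 0, 0, 0.164], [0, 0, 0, 0, 0, 0.164], [0, 0, 0, 0, 0, 0.164], [0, 0, 0, 0, 0, 0.164], [0, 0, 0, 0, 0, 0.164]])

```text
time: 2.65
tool_pos: [176.0, 573.6, 231.3]
tcp_rot: [-180.0, 0.0, 68.7]
ft_force: [-0.8, 0.2, -0.1]
finger_gap: 50.1
grip_force: 0.0
```

Request:
apply_moves(rows=[[0, 0, 0, 0, 0, 0.164], [0, 0, 0, 0, 0, 0.164], [0, 0, 0, 0, 0, 0.164], [0, 0, 0, 0, 0, 0.164], [0, 0, 0, 0, 0, 0.164]])

```text
time: 3.28
tool_pos: [176.0, 573.6, 231.3]
tcp_rot: [-180.0, 0.0, 21.7]
ft_force: [-0.0, 0.2, -0.4]
finger_gap: 49.9
grip_force: 0.0
```

Request:
apply_moves(rows=[[13.8, 37.9, 3.4, 0, 0, 0], [13.8, 37.9, 3.4, 0, 0, 0], [13.8, 37.9, 3.4, 0, 0, 0], [13.8, 37.9, 3.4, 0, 0, 0], [13.8, 37.9, 3.4, 0, 0, 0]])

```text
time: 3.9
tool_pos: [311.7, 422.7, 214.3]
tcp_rot: [-180.0, -0.0, 22.0]
ft_force: [0.6, -0.3, -0.3]
finger_gap: 50.1
grip_force: 0.0
```

Request:
apply_moves(rows=[[13.8, 37.9, 3.4, 0, 0, 0], [13.8, 37.9, 3.4, 0, 0, 0], [13.8, 37.9, 3.4, 0, 0, 0], [13.8, 37.9, 3.4, 0, 0, 0], [13.8, 37.9, 3.4, 0, 0, 0]])

```text
time: 4.53
tool_pos: [446.7, 272.8, 197.4]
tcp_rot: [-180.0, -0.0, 22.0]
ft_force: [0.0, 0.4, -0.6]
finger_gap: 50.1
grip_force: 0.0
```

Request:
apply_moves(rows=[[13.8, 37.9, 3.4, 0, 0, 0], [13.8, 37.9, 3.4, 0, 0, 0], [13.8, 37.9, 3.4, 0, 0, 0], [13.8, 37.9, 3.4, 0, 0, 0], [13.8, 37.9, 3.4, 0, 0, 0]])

```text
time: 5.15
tool_pos: [581.7, 122.9, 180.3]
tcp_rot: [180.0, -0.0, 22.0]
ft_force: [-0.1, 0.4, 0.2]
finger_gap: 49.8
grip_force: 0.0
```

Request:
apply_moves(rows=[[0, 0, 24, 0, 0, 0], [0, 0, 24, 0, 0, 0], [0, 0, 24, 0, 0, 0], [0, 0, 24, 0, 0, 0], [0, 0, 0, 0, 0, 0]])

```text
time: 5.78
tool_pos: [578.9, 123.7, 81.9]
tcp_rot: [-179.9, 0.3, 22.0]
ft_force: [-0.3, -0.0, 0.1]
finger_gap: 50.0
grip_force: 0.0
```

Request:
apply_moves(rows=[[0, 0, 0, 0, 0, 0], [0, 0, 0, 0, 0, 0], [0, 0, 0, 0, 0, 0], [0, 0, 0, 0, 0, 0], [0, 0, 0, 0, 0, 0]], fingers=0, grip_force=25)

```text
time: 6.4
tool_pos: [582.0, 124.1, 85.9]
tcp_rot: [180.0, -0.1, 22.0]
ft_force: [-1.5, 1.1, 6.4]
finger_gap: 17.4
grip_force: 26.0
```

Request:
apply_moves(rows=[[-0.8, -17, 0, 0, 0, -0.1], [-0.8, -17, 0, 0, 0, -0.1], [-0.8, -17, 0, 0, 0, -0.1], [-0.8, -17, 0, 0, 0, -0.1], [-0.8, -17, 0, 0, 0, -0.1]])

```text
time: 7.02
tool_pos: [532.5, 193.5, 86.0]
tcp_rot: [179.9, -0.2, 50.8]
ft_force: [2.6, 3.3, 3.6]
finger_gap: 16.8
grip_force: 25.9
```

Request:
apply_moves(rows=[[-0.8, -17, 0, 0, 0, -0.1], [-0.8, -17, 0, 0, 0, -0.1], [-0.8, -17, 0, 0, 0, -0.1], [-0.8, -17, 0, 0, 0, -0.1], [-0.8, -17, 0, 0, 0, -0.1]])

```text
time: 7.65
tool_pos: [455.6, 229.5, 85.9]
tcp_rot: [179.9, -0.2, 79.5]
ft_force: [-0.2, 5.3, 5.0]
finger_gap: 16.9
grip_force: 26.1
```

Request:
apply_moves(rows=[[-0.8, -17, 0, 0, 0, -0.1], [0, 0, 0, 0, 0, 0], [0, 0, 0, 0, 0, 0], [0, 0, 0, 0, 0, 0], [0, 0, 0, 0, 0, 0]])

```text
time: 8.28
tool_pos: [439.0, 231.7, 85.9]
tcp_rot: [179.9, -0.2, 85.0]
ft_force: [-0.6, 5.1, 4.9]
finger_gap: 17.2
grip_force: 26.2
```

Request:
apply_moves(rows=[[0, 0, 0, 0, 0, 0], [0, 0, 0, 0, 0, 0], [0, 0, -20, 0, 0, 0], [0, 0, -40, 0, 0, 0], [0, 0, -40, 0, 0, 0]], fingers=50)

```text
time: 8.9
tool_pos: [437.5, 229.8, 184.7]
tcp_rot: [-179.9, 0.1, 85.0]
ft_force: [0.2, 0.5, 0.1]
finger_gap: 49.7
grip_force: 0.0
```

Request:
apply_moves(rows=[[0, 0, 0, 0, 0, -0.131], [0, 0, 0, 0, 0, -0.131], [0, 0, 0, 0, 0, -0.131], [0, 0, 0, 0, 0, -0.131], [-40.1, -3.5, 0, 0, 0, 0]])

```text
time: 9.52
tool_pos: [451.3, 193.4, 183.9]
tcp_rot: [-180.0, -0.0, 115.3]
ft_force: [0.3, 0.5, 0.5]
finger_gap: 49.9
grip_force: 0.0
```

Request:
apply_moves(rows=[[-40.1, -3.5, 0, 0, 0, 0], [-40.1, -3.5, 0, 0, 0, 0], [-40.1, -3.5, 0, 0, 0, 0], [-40.1, -3.5, 0, 0, 0, 0], [-40.1, -3.5, 0, 0, 0, 0]])

```text
time: 10.15
tool_pos: [520.9, 1.9, 184.0]
tcp_rot: [-180.0, -0.0, 115.0]
ft_force: [-0.4, -0.3, -0.4]
finger_gap: 50.5
grip_force: 0.0
```

Request:
apply_moves(rows=[[-40.1, -3.5, 0, 0, 0, 0], [-40.1, -3.5, 0, 0, 0, 0], [-40.1, -3.5, 0, 0, 0, 0], [-40.1, -3.5, 0, 0, 0, 0], [-40.1, -3.5, 0, 0, 0, 0]])

```text
time: 10.78
tool_pos: [589.9, -187.0, 183.8]
tcp_rot: [-180.0, -0.0, 115.0]
ft_force: [1.0, 0.3, -0.1]
finger_gap: 50.3
grip_force: 0.0
```

Request:
apply_moves(rows=[[-40.1, -3.5, 0, 0, 0, 0], [0, 0, 0, 0, 0, 0], [0, 0, 0, 0, 0, 0], [0, 0, 0, 0, 0, 0], [0, 0, 0, 0, 0, 0]])

```text
time: 11.4
tool_pos: [603.7, -222.6, 184.5]
tcp_rot: [180.0, 0.0, 115.1]
ft_force: [0.7, -0.3, -0.4]
finger_gap: 50.2
grip_force: 0.0
```

Run:
```python
from h import *
s=sense();print(s["tool_pos"],s["tcp_rot"])
p,d=show("t1","top"); noz("side",[(604,-222),(575.8,-313.5),(468.7,-324)])
W,u,v=world("top",d); m=near(W,(430,231),18,112,125); print("knob",m.sum(),W[m].mean(0))
print([np.round(o["xyz"]) for o in models.place_of("nozzle0","top")],[np.round(o["xyz"]) for o in models.place_of("keeper_knob","top")])
```

```text
[ 603.66212375 -222.57713343  184.49662005] [1.79992490e+02 1.82661174e-03 1.15102222e+02]
(604, -222) (np.int64(235), [602.1, -227.2, 25.6], [600.0, -225.6], array([37., 44.]), 69.9, 46.5) (np.int64(90), [603.6, -224.0, 41.2], [604.8, -222.8], array([25., 23.]), 21.4, 46.5)
(575.8, -313.5) (np.int64(257), [573.7, -319.2, 26.2], [576.3, -317.1], array([36., 43.]), 58.9, 47.5) (np.int64(104), [575.7, -315.8, 41.7], [576.3, -314.3], array([23., 24.]), 3.6, 47.5)
(468.7, -324) (np.int64(267), [467.2, -330.0, 27.1], [473.8, -322.6], array([42., 37.]), 3.4, 47.6) (np.int64(118), [468.3, -326.8, 41.5], [468.4, -325.5], array([23., 25.]), 5.0, 47.6)
knob 34 [438.39836211 228.97195805 115.9578352 ]
[array([670., 344.,   1.]), array([ 605., -219.,   -1.]), array([ 468., -326.,    4.]), array([ 536., -378.,    3.])] [array([441., 226., 119.])]
```

Request:
apply_moves(rows=[[0, 0, 42, 0, 0, 0], [0, 0, 42, 0, 0, 0], [0, 0, 42, 0, 0, 0], [0, 0, 42, 0, 0, 0], [0, 0, 0, 0, 0, 0]])

```text
time: 12.22
tool_pos: [600.1, -221.8, 11.9]
tcp_rot: [-179.7, -0.4, 115.0]
ft_force: [-0.0, 0.5, 0.8]
finger_gap: 50.1
grip_force: 0.0
```

Request:
apply_moves(rows=[[0, 0, 0, 0, 0, 0], [0, 0, 0, 0, 0, 0], [0, 0, 0, 0, 0, 0], [0, 0, 0, 0, 0, 0], [0, 0, 0, 0, 0, 0]], fingers=0)

```text
time: 12.85
tool_pos: [605.7, -224.4, 19.4]
tcp_rot: [179.8, 0.2, 115.0]
ft_force: [0.2, 0.5, 7.1]
finger_gap: 21.6
grip_force: 28.6
```

Request:
apply_moves(rows=[[0, 0, 0, 0, 0, 0], [0, 0, 0, 0, 0, 0], [0, 0, 0, 0, 0, 0], [0, 0, 0, 0, 0, 0], [0, 0, 0, 0, 0, 0]], fingers=50)

```text
time: 13.48
tool_pos: [603.6, -223.4, 16.1]
tcp_rot: [-180.0, -0.0, 115.0]
ft_force: [-0.1, 0.5, -0.2]
finger_gap: 50.0
grip_force: 0.0
```

Request:
apply_moves(rows=[[0, 0, 0, 0, 0, 0.157], [0, 0, 0, 0, 0, 0.157], [0, 0, 0, 0, 0, 0.157], [0, 0, 0, 0, 0, 0.157], [0, 0, 0, 0, 0, 0.157]])

```text
time: 14.1
tool_pos: [603.7, -223.5, 16.2]
tcp_rot: [-180.0, -0.0, 69.8]
ft_force: [-0.0, 0.2, -0.6]
finger_gap: 50.1
grip_force: 0.0
```

Request:
apply_moves(rows=[[0, 0, 0, 0, 0, 0.157], [0, 0, 0, 0, 0, 0.157], [0, 0, 0, 0, 0, 0.157], [0, 0, 0, 0, 0, 0.157], [0, 0, 0, 0, 0, 0.157]])

```text
time: 14.72
tool_pos: [603.6, -223.5, 16.2]
tcp_rot: [-180.0, 0.0, 24.8]
ft_force: [-1.0, 1.0, 0.5]
finger_gap: 50.2
grip_force: 0.0
```

Request:
apply_moves(rows=[[0, 0, 0, 0, 0, 0], [0, 0, 0, 0, 0, 0], [0, 0, 0, 0, 0, 0], [0, 0, 0, 0, 0, 0], [0, 0, 0, 0, 0, 0]], fingers=0, grip_force=35)

```text
time: 15.35
tool_pos: [603.8, -223.5, 16.4]
tcp_rot: [180.0, -0.0, 25.1]
ft_force: [0.4, -0.8, 0.2]
finger_gap: 21.7
grip_force: 34.3
```

```bash
cat >> h.py <<'E'
def floors(cam,c0=(518,44)):
    p,d=eyes.snapshot(cam); W,u,v=world(cam,d); rgb=p[v,u].astype(int)
    m=near(W,c0,95,12,32)&(rgb[:,2]>rgb[:,0]+60)
    M=np.zeros(d.shape,np.uint8); M[v[m],u[m]]=1
    n,L,S,C=cv2.connectedComponentsWithStats(M,connectivity=4); l=L[v,u]
    cs=[]
    for i in range(1,n):
        q=W[m&(l==i)]
        if len(q)>30:
            r=cv2.minAreaRect(q[:,:2].astype(np.float32)); cs.append(q.mean(0)); print(cam,len(q),q.mean(0).round(1),np.round(r[0],1),np.round(r[1]),round(r[2],1))
    cs=np.array(cs); print(cs.mean(0).round(1), np.degrees(np.arctan(np.polyfit(cs[:,0],cs[:,1],1)[0])).round(2))
E
python3 - <<'E'
from h import *
floors("top");floors("side")
E
```

```text
top 132 [577.8  32.8  19. ] [578.1  32.9] [34. 34.] 79.6
top 131 [537.8  40.5  19.6] [537.7  40.4] [34. 33.] 78.6
top 135 [497.4  46.9  19.5] [497.3  47. ] [34. 33.] 79.0
top 135 [456.5  54.1  19.3] [456.8  53.9] [33. 33.] 79.0
[517.4  43.6  19.4] -9.88
side 74 [578.8  35.4  20. ] [578.4  35.2] [30. 32.] 85.0
side 81 [538.3  42.4  19.8] [538.3  44.2] [28. 34.] 87.6
side 76 [497.8  49.   20.1] [498.2  50.2] [30. 29.] 79.5
side 83 [457.5  55.9  19.7] [457.6  55.2] [33. 31.] 78.7
[518.1  45.7  19.9] -9.58
```

Request:
apply_moves(rows=[[0, 0, -30, 0, 0, 0], [0, 0, -40, 0, 0, 0], [0, 0, -40, 0, 0, 0], [0, 0, -14, 0, 0, 0], [0, 0, 0, 0, 0, 0.153]])

```text
time: 16.08
tool_pos: [604.3, -223.8, 141.3]
tcp_rot: [179.9, -0.1, 16.2]
ft_force: [-0.4, 0.4, -0.8]
finger_gap: 21.3
grip_force: 34.3
```

Request:
apply_moves(rows=[[0, 0, 0, 0, 0, 0.153], [0, 0, 0, 0, 0, 0.153], [0, 0, 0, 0, 0, 0.153], [0, 0, 0, 0, 0, 0], [0, 0, 0, 0, 0, 0]])

```text
time: 16.7
tool_pos: [603.2, -223.3, 139.3]
tcp_rot: [-180.0, 0.1, -9.8]
ft_force: [0.1, 0.6, -1.4]
finger_gap: 21.0
grip_force: 34.3
```

Request:
apply_moves(rows=[[-6.8, -24.8, 0, 0, 0, 0], [-6.8, -24.8, 0, 0, 0, 0], [-6.8, -24.8, 0, 0, 0, 0], [-6.8, -24.8, 0, 0, 0, 0], [-6.8, -24.8, 0, 0, 0, 0]])

```text
time: 17.32
tool_pos: [591.2, -92.9, 140.4]
tcp_rot: [-180.0, -0.0, -9.9]
ft_force: [1.0, -0.0, -1.2]
finger_gap: 21.8
grip_force: 34.4
```

Request:
apply_moves(rows=[[-6.8, -24.8, 0, 0, 0, 0], [-6.8, -24.8, 0, 0, 0, 0], [-6.8, -24.8, 0, 0, 0, 0], [-6.8, -24.8, 0, 0, 0, 0], [-6.8, -24.8, 0, 0, 0, 0]])

```text
time: 17.95
tool_pos: [578.9, 35.0, 140.4]
tcp_rot: [-180.0, -0.0, -9.9]
ft_force: [-0.1, 0.3, -1.2]
finger_gap: 21.1
grip_force: 34.4
```

Request:
apply_moves(rows=[[0, 0, 30, 0, 0, 0], [0, 0, 25, 0, 0, 0], [0, 0, 20, 0, 0, 0], [0, 0, 8, 0, 0, 0], [0, 0, 0, 0, 0, 0]])

```text
time: 18.58
tool_pos: [579.4, 32.8, 57.0]
tcp_rot: [180.0, 0.0, -10.0]
ft_force: [-0.3, -0.7, -0.6]
finger_gap: 21.2
grip_force: 34.4
```

Request:
apply_moves(rows=[[0, 0, 0, 0, 0, 0], [0, 0, 6, 0, 0, 0], [0, 0, 5, 0, 0, 0], [0, 0, 5, 0, 0, 0], [0, 0, 0, 0, 0, 0]])

```text
time: 19.2
tool_pos: [579.1, 32.5, 40.5]
tcp_rot: [180.0, 0.1, -10.0]
ft_force: [-0.2, 0.8, -0.2]
finger_gap: 21.7
grip_force: 34.4
```

Request:
apply_moves(rows=[[-0.8, 0, 2, 0, 0, 0], [0, 0, 1.5, 0, 0, 0], [0, 0, 1, 0, 0, 0], [0, 0, 0, 0, 0, 0], [0, 0, 0, 0, 0, 0]])

```text
time: 19.82
tool_pos: [579.0, 32.7, 36.9]
tcp_rot: [-180.0, -0.0, -10.0]
ft_force: [-0.8, 0.4, -1.3]
finger_gap: 21.6
grip_force: 34.4
```

Request:
apply_moves(rows=[[0, 0, 0, 0, 0, 0], [0, 0, 0, 0, 0, 0], [0, 0, 0, 0, 0, 0], [0, 0, 0, 0, 0, 0], [0, 0, 0, 0, 0, 0]], fingers=45)

```text
time: 20.45
tool_pos: [578.9, 32.7, 36.8]
tcp_rot: [-180.0, -0.0, -10.0]
ft_force: [0.8, -0.2, -0.8]
finger_gap: 44.9
grip_force: 0.0
```

Request:
apply_moves(rows=[[0, 0, -20, 0, 0, 0], [0, 0, -40, 0, 0, 0], [0, 0, -40, 0, 0, 0], [0, 0, 0, 0, 0, 0], [0, 0, 0, 0, 0, 0]])

```text
time: 21.08
tool_pos: [579.1, 32.7, 137.5]
tcp_rot: [-180.0, -0.1, -10.0]
ft_force: [-0.4, -0.0, -0.6]
finger_gap: 45.2
grip_force: 0.0
```

Run:
```python
from h import *
s=sense();print(s["tool_pos"],s["tcp_rot"])
p,d=show("t2","side"); noz("side",[(575.8,-313.5),(468.7,-324)],p,d)
W,u,v=world("side",d); m=near(W,(578,32),22,48,75); print("placed",m.sum(),W[m].mean(0),W[m].max(0))
cv2.imwrite("pics/t2c.png",cv2.resize(p[160:380,220:440,::-1],(600,600)))
```

```text
[579.07219497  32.69420158 137.53425711] [-1.79991664e+02 -5.83806031e-02 -9.97978301e+00]
(575.8, -313.5) (np.int64(250), [574.0, -318.5, 26.3], [577.2, -315.2], array([33., 43.]), 85.0, 47.3) (np.int64(103), [575.9, -315.4, 41.0], [576.8, -313.8], array([23., 23.]), 2.4, 47.3)
(468.7, -324) (np.int64(268), [467.1, -330.1, 27.1], [468.0, -326.8], array([34., 52.]), 84.8, 47.1) (np.int64(117), [468.4, -326.7, 41.5], [468.8, -325.2], array([22., 25.]), 7.7, 47.1)
placed 74 [577.88273046  29.16090876  59.01029779] [590.71554153  45.70817705  65.59022522]
```

View pics/t2c.png

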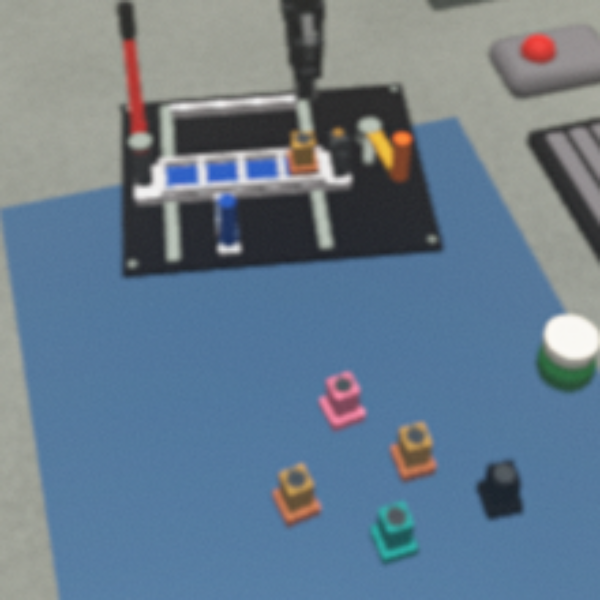

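The picture shows the first nozzle seated in bay 3 at about (303,152) in the crop. The bar is wide open and the other two nozzles haven't moved.

Request:
apply_moves(rows=[[0, 0, 0, 0, 0, -0.113], [0, 0, 0, 0, 0, -0.114], [-2.1, 38, 0, 0, 0, 0], [-2.1, 38, 0, 0, 0, 0], [-2.1, 38, 0, 0, 0, 0]], fingers=50)

```text
time: 21.75
tool_pos: [577.4, -82.2, 135.1]
tcp_rot: [-180.0, 0.2, 3.1]
ft_force: [-0.0, -0.6, 0.8]
finger_gap: 50.1
grip_force: 0.0
```

Request:
apply_moves(rows=[[-2.1, 38, 0, 0, 0, 0], [-2.1, 38, 0, 0, 0, 0], [-2.1, 38, 0, 0, 0, 0], [-2.1, 38, 0, 0, 0, 0], [-2.1, 38, 0, 0, 0, 0]])

```text
time: 22.38
tool_pos: [577.0, -272.5, 134.9]
tcp_rot: [-179.9, 0.2, 3.0]
ft_force: [-0.1, -1.4, 0.2]
finger_gap: 50.1
grip_force: 0.0
```

Request:
apply_moves(rows=[[-2.1, 25, 0, 0, 0, 0], [-2.1, 18, 0, 0, 0, 0], [0, 0, 35, 0, 0, 0], [0, 0, 35, 0, 0, 0], [0, 0, 30, 0, 0, 0]])

```text
time: 23.0
tool_pos: [575.8, -314.0, 35.0]
tcp_rot: [-179.9, 0.1, 3.1]
ft_force: [-0.4, -0.5, 0.1]
finger_gap: 49.9
grip_force: 0.0
```

Request:
apply_moves(rows=[[0, 0, 14, 0, 0, 0], [0, 0, 7, 0, 0, 0], [0, 0, 0, 0, 0, 0], [0, 0, 0, 0, 0, 0], [0, 0, 0, 0, 0, 0]])

```text
time: 23.62
tool_pos: [577.0, -315.4, 17.1]
tcp_rot: [179.9, -0.1, 3.0]
ft_force: [0.3, 0.3, -0.1]
finger_gap: 50.4
grip_force: 0.0
```

Request:
apply_moves(rows=[[0, 0, 0, 0, 0, 0], [0, 0, 0, 0, 0, 0], [0, 0, 0, 0, 0, 0], [0, 0, 0, 0, 0, 0], [0, 0, 0, 0, 0, 0]], fingers=0)

```text
time: 24.25
tool_pos: [576.6, -315.2, 16.3]
tcp_rot: [180.0, -0.0, 3.0]
ft_force: [-1.2, 0.3, 5.0]
finger_gap: 21.4
grip_force: 35.3
```

Request:
apply_moves(rows=[[0, 0, 0, 0, 0, 0], [0, 0, 0, 0, 0, 0], [0, 0, 0, 0, 0, 0], [0, 0, 0, 0, 0, 0], [0, 0, 0, 0, 0, 0]], fingers=50)

```text
time: 24.88
tool_pos: [576.2, -314.9, 15.7]
tcp_rot: [-180.0, 0.0, 3.0]
ft_force: [0.2, -0.5, -0.2]
finger_gap: 50.4
grip_force: 0.0
```

Request:
apply_moves(rows=[[0, 0, 0, 0, 0, -0.157], [0, 0, 0, 0, 0, -0.157], [0, 0, 0, 0, 0, -0.157], [0, 0, 0, 0, 0, -0.157], [0, 0, 0, 0, 0, -0.157]])

```text
time: 25.5
tool_pos: [576.3, -315.0, 15.8]
tcp_rot: [180.0, -0.0, 48.3]
ft_force: [1.0, 0.2, 0.0]
finger_gap: 49.7
grip_force: 0.0
```

Request:
apply_moves(rows=[[0, 0, 0, 0, 0, -0.157], [0, 0, 0, 0, 0, -0.157], [0, 0, 0, 0, 0, -0.157], [0, 0, 0, 0, 0, -0.157], [0, 0, 0, 0, 0, -0.157]])

```text
time: 26.12
tool_pos: [576.3, -314.9, 15.8]
tcp_rot: [180.0, 0.0, 93.3]
ft_force: [0.3, 0.6, -0.3]
finger_gap: 49.9
grip_force: 0.0
```

Request:
apply_moves(rows=[[0, 0, 0, 0, 0, 0], [0, 0, 0, 0, 0, 0], [0, 0, 0, 0, 0, 0], [0, 0, 0, 0, 0, 0], [0, 0, 0, 0, 0, 0]], fingers=0)

```text
time: 26.75
tool_pos: [576.3, -315.0, 15.9]
tcp_rot: [180.0, 0.0, 93.0]
ft_force: [-0.1, -0.1, 0.0]
finger_gap: 21.3
grip_force: 34.5
```

Request:
apply_moves(rows=[[0, 0, -30, 0, 0, 0], [0, 0, -40, 0, 0, 0], [0, 0, -40, 0, 0, 0], [0, 0, -14, 0, 0, 0], [0, 0, 0, 0, 0, -0.168]])

```text
time: 27.38
tool_pos: [576.8, -315.3, 140.8]
tcp_rot: [179.9, 0.1, 102.8]
ft_force: [-0.3, 0.5, -1.7]
finger_gap: 21.2
grip_force: 34.4
```

Request:
apply_moves(rows=[[0, 0, 0, 0, 0, -0.168], [0, 0, 0, 0, 0, -0.168], [0, 0, 0, 0, 0, -0.168], [0, 0, 0, 0, 0, -0.168], [0, 0, 0, 0, 0, -0.168]])

```text
time: 28.0
tool_pos: [575.4, -314.4, 137.7]
tcp_rot: [180.0, -0.2, 151.0]
ft_force: [-0.5, 0.0, -0.4]
finger_gap: 21.4
grip_force: 34.4
```

Request:
apply_moves(rows=[[0, 0, 0, 0, 0, -0.168], [0, 0, 0, 0, 0, -0.168], [11, 38, 0, 0, 0, 0], [11, 38, 0, 0, 0, 0], [11, 38, 0, 0, 0, 0]])

```text
time: 28.62
tool_pos: [562.4, -195.5, 137.8]
tcp_rot: [180.0, -0.1, 169.9]
ft_force: [0.9, 0.3, -0.6]
finger_gap: 21.5
grip_force: 34.5
```

Request:
apply_moves(rows=[[11, 38, 0, 0, 0, 0], [11, 38, 0, 0, 0, 0], [11, 38, 0, 0, 0, 0], [11, 38, 0, 0, 0, 0], [11, 38, 0, 0, 0, 0]])

```text
time: 29.25
tool_pos: [541.3, 1.0, 138.1]
tcp_rot: [-180.0, -0.1, 170.0]
ft_force: [1.0, -0.5, -1.2]
finger_gap: 21.9
grip_force: 34.5
```

Request:
apply_moves(rows=[[7, 25, 0, 0, 0, 0], [4.4, 13.3, 0, 0, 0, 0], [0, 0, 0, 0, 0, 0], [0, 0, 0, 0, 0, 0], [0, 0, 20, 0, 0, 0]])

```text
time: 29.88
tool_pos: [539.7, 38.2, 121.4]
tcp_rot: [180.0, 0.2, 169.9]
ft_force: [0.4, 0.5, -0.8]
finger_gap: 21.5
grip_force: 34.6
```

Request:
apply_moves(rows=[[0, 0, 25, 0, 0, 0], [0, 0, 20, 0, 0, 0], [0, 0, 10, 0, 0, 0], [0, 0, 0, 0, 0, 0], [0, 0, 0, 0, 0, 0]])

```text
time: 30.5
tool_pos: [538.7, 39.1, 65.8]
tcp_rot: [180.0, 0.1, 170.0]
ft_force: [0.2, -0.2, -0.2]
finger_gap: 21.5
grip_force: 34.5
```

Request:
apply_moves(rows=[[0, 0, 8, 0, 0, 0], [0, 0, 8, 0, 0, 0], [0, 0, 6, 0, 0, 0], [0, 0, 4, 0, 0, 0], [0, 0, 0, 0, 0, 0]])

```text
time: 31.12
tool_pos: [537.5, 39.5, 38.3]
tcp_rot: [-180.0, -0.1, 170.0]
ft_force: [0.1, -0.4, -1.0]
finger_gap: 21.4
grip_force: 34.5
```

Request:
apply_moves(rows=[[0, 0, 0, 0, 0, 0], [0, 0, 1.5, 0, 0, 0], [0, 0, 1, 0, 0, 0], [0, 0, 0, 0, 0, 0], [0, 0, 0, 0, 0, 0]])

```text
time: 31.75
tool_pos: [537.9, 39.4, 36.3]
tcp_rot: [-180.0, 0.0, 170.0]
ft_force: [-0.6, -0.0, -0.6]
finger_gap: 21.2
grip_force: 34.5
```

Request:
apply_moves(rows=[[0, 0, 0, 0, 0, 0], [0, 0, 0, 0, 0, 0], [0, 0, 0, 0, 0, 0], [0, 0, 0, 0, 0, 0], [0, 0, 0, 0, 0, 0]], fingers=45)

```text
time: 32.38
tool_pos: [537.9, 39.4, 36.3]
tcp_rot: [180.0, 0.0, 170.0]
ft_force: [0.8, 0.5, 0.4]
finger_gap: 45.0
grip_force: 0.0
```

Request:
apply_moves(rows=[[0, 0, -20, 0, 0, 0], [0, 0, -40, 0, 0, 0], [0, 0, -40, 0, 0, 0], [0, 0, 0, 0, 0, 0], [0, 0, 0, 0, 0, 0]])

```text
time: 33.0
tool_pos: [537.7, 39.4, 135.8]
tcp_rot: [-180.0, -0.0, 170.0]
ft_force: [-0.1, -0.0, -1.2]
finger_gap: 45.1
grip_force: 0.0
```

Run:
```python
from h import *
s=sense();print(s["tool_pos"],s["tcp_rot"])
p,d=show("t3","side"); noz("side",[(468.7,-324)],p,d)
W,u,v=world("side",d); 
for c in((579,32.5),(538.5,39)):
    m=near(W,c,22,48,75); print("placed",m.sum(),W[m].mean(0),W[m].max(0))
```

```text
[537.66749301  39.42486552 135.84983245] [-1.79997530e+02 -1.57568091e-02  1.69985958e+02]
(468.7, -324) (np.int64(270), [467.2, -330.5, 26.9], [467.5, -327.3], array([43., 45.]), 78.2, 47.0) (np.int64(115), [468.4, -326.6, 41.6], [469.2, -325.6], array([23., 25.]), 7.3, 47.0)
placed 76 [577.6950428   29.37250145  58.60161999] [590.1274311   45.9303223   64.85124028]
placed 72 [535.86387357  36.05776531  58.8349933 ] [547.53867319  51.43911726  65.97867567]
```

Request:
apply_moves(rows=[[0, 0, 0, 0, 0, 0.159], [0, 0, 0, 0, 0, 0.159], [0, 0, 0, 0, 0, 0.159], [0, 0, 0, 0, 0, 0.159], [0, 0, 0, 0, 0, 0.159]], fingers=50)

```text
time: 33.67
tool_pos: [536.6, 39.4, 134.2]
tcp_rot: [-179.8, -0.1, 124.1]
ft_force: [-0.0, 0.4, -0.0]
finger_gap: 50.3
grip_force: 0.0
```

Request:
apply_moves(rows=[[0, 0, 0, 0, 0, 0.159], [0, 0, 0, 0, 0, 0.159], [0, 0, 0, 0, 0, 0.159], [-38, -12.1, 0, 0, 0, 0], [-38, -12.1, 0, 0, 0, 0]])

```text
time: 34.3
tool_pos: [521.9, -39.3, 134.3]
tcp_rot: [-179.8, -0.1, 97.2]
ft_force: [0.2, -0.8, 0.8]
finger_gap: 50.2
grip_force: 0.0
```

Request:
apply_moves(rows=[[-38, -12.1, 0, 0, 0, 0], [-38, -12.1, 0, 0, 0, 0], [-38, -12.1, 0, 0, 0, 0], [-38, -12.1, 0, 0, 0, 0], [-38, -12.1, 0, 0, 0, 0]])

```text
time: 34.92
tool_pos: [485.3, -235.7, 134.3]
tcp_rot: [-179.9, -0.1, 97.1]
ft_force: [-0.4, 0.4, 0.2]
finger_gap: 49.8
grip_force: 0.0
```

Request:
apply_moves(rows=[[-38, -12.1, 0, 0, 0, 0], [-26, -8.3, 0, 0, 0, 0], [-18, -6, 0, 0, 0, 0], [-6.2, -2.1, 0, 0, 0, 0], [0, 0, 0, 0, 0, 0]])

```text
time: 35.55
tool_pos: [469.3, -325.6, 135.8]
tcp_rot: [-180.0, -0.1, 97.1]
ft_force: [0.1, 0.1, -0.3]
finger_gap: 50.0
grip_force: 0.0
```

Request:
apply_moves(rows=[[0, 0, 35, 0, 0, 0], [0, 0, 35, 0, 0, 0], [0, 0, 30, 0, 0, 0], [0, 0, 14, 0, 0, 0], [0, 0, 6, 0, 0, 0]])

```text
time: 36.17
tool_pos: [469.5, -325.3, 15.9]
tcp_rot: [-180.0, -0.0, 97.1]
ft_force: [0.2, 0.4, -0.6]
finger_gap: 50.0
grip_force: 0.0
```

Request:
apply_moves(rows=[[0, 0, 0, 0, 0, 0], [0, 0, 0, 0, 0, 0], [0, 0, 0, 0, 0, 0], [0, 0, 0, 0, 0, 0], [0, 0, 0, 0, 0, 0]])

```text
time: 36.8
tool_pos: [469.4, -326.2, 16.5]
tcp_rot: [180.0, 0.0, 97.1]
ft_force: [-0.6, -0.2, 0.2]
finger_gap: 50.1
grip_force: 0.0
```

Request:
apply_moves(rows=[[0, 0, 0, 0, 0, 0], [0, 0, 0, 0, 0, 0], [0, 0, 0, 0, 0, 0], [0, 0, 0, 0, 0, 0], [0, 0, 0, 0, 0, 0]], fingers=0)

```text
time: 37.42
tool_pos: [469.4, -326.2, 16.4]
tcp_rot: [180.0, 0.0, 97.1]
ft_force: [-0.2, 0.9, 1.2]
finger_gap: 21.7
grip_force: 34.6
```

Request:
apply_moves(rows=[[0, 0, 0, 0, 0, 0], [0, 0, 0, 0, 0, 0], [0, 0, 0, 0, 0, 0], [0, 0, 0, 0, 0, 0], [0, 0, 0, 0, 0, 0]], fingers=50)

```text
time: 38.05
tool_pos: [469.3, -326.1, 16.3]
tcp_rot: [-180.0, -0.0, 97.1]
ft_force: [-0.7, -0.3, 0.1]
finger_gap: 49.8
grip_force: 0.0
```

Request:
apply_moves(rows=[[0, 0, 0, 0, 0, 0.157], [0, 0, 0, 0, 0, 0.157], [0, 0, 0, 0, 0, 0.157], [0, 0, 0, 0, 0, 0.157], [0, 0, 0, 0, 0, 0.157]])

```text
time: 38.67
tool_pos: [469.4, -326.1, 16.3]
tcp_rot: [-180.0, 0.0, 51.8]
ft_force: [-0.4, -0.1, -0.3]
finger_gap: 50.5
grip_force: 0.0
```

Request:
apply_moves(rows=[[0, 0, 0, 0, 0, 0.157], [0, 0, 0, 0, 0, 0.157], [0, 0, 0, 0, 0, 0.157], [0, 0, 0, 0, 0, 0.157], [0, 0, 0, 0, 0, 0.157]])

```text
time: 39.3
tool_pos: [469.4, -326.1, 16.3]
tcp_rot: [-180.0, 0.0, 6.9]
ft_force: [0.9, 0.1, 0.6]
finger_gap: 49.9
grip_force: 0.0
```

Request:
apply_moves(rows=[[0, 0, 0, 0, 0, 0], [0, 0, 0, 0, 0, 0], [0, 0, 0, 0, 0, 0], [0, 0, 0, 0, 0, 0], [0, 0, 0, 0, 0, 0]], fingers=0)

```text
time: 39.92
tool_pos: [469.5, -326.2, 16.4]
tcp_rot: [180.0, -0.0, 7.2]
ft_force: [0.0, 0.2, 0.4]
finger_gap: 21.7
grip_force: 34.5
```

Request:
apply_moves(rows=[[0, 0, -30, 0, 0, 0], [0, 0, -40, 0, 0, 0], [0, 0, -40, 0, 0, 0], [0, 0, -14, 0, 0, 0.149], [0, 0, 0, 0, 0, 0.149]])

```text
time: 40.55
tool_pos: [470.3, -326.8, 142.3]
tcp_rot: [179.9, -0.2, -10.2]
ft_force: [0.1, 0.0, -0.1]
finger_gap: 21.4
grip_force: 34.4
```

Request:
apply_moves(rows=[[-3.8, -38, 0, 0, 0, 0], [-3.8, -38, 0, 0, 0, 0], [-3.8, -38, 0, 0, 0, 0], [-3.8, -38, 0, 0, 0, 0], [-3.8, -38, 0, 0, 0, 0]])

```text
time: 41.18
tool_pos: [483.1, -134.3, 140.1]
tcp_rot: [-180.0, 0.0, -9.9]
ft_force: [0.3, 0.6, -0.4]
finger_gap: 21.7
grip_force: 34.5
```

Request:
apply_moves(rows=[[-3.8, -38, 0, 0, 0, 0], [-3.8, -38, 0, 0, 0, 0], [-3.8, -38, 0, 0, 0, 0], [-3.8, -38, 0, 0, 0, 0], [-2, -20, 0, 0, 0, 0]])

```text
time: 41.8
tool_pos: [495.7, 38.6, 140.0]
tcp_rot: [-180.0, 0.0, -9.8]
ft_force: [1.2, -1.0, -0.5]
finger_gap: 21.4
grip_force: 34.5
```

Request:
apply_moves(rows=[[-1, -9.8, 0, 0, 0, 0], [0, 0, 0, 0, 0, 0], [0, 0, 20, 0, 0, 0], [0, 0, 25, 0, 0, 0], [0, 0, 20, 0, 0, 0]])

```text
time: 42.42
tool_pos: [496.5, 45.4, 74.3]
tcp_rot: [180.0, 0.0, -10.0]
ft_force: [-0.4, 0.1, 0.1]
finger_gap: 21.0
grip_force: 34.5
```

Request:
apply_moves(rows=[[0, 0, 10, 0, 0, 0], [0, 0, 0, 0, 0, 0], [0, 0, 0, 0, 0, 0], [0, 0, 0, 0, 0, 0], [0, 0, 0, 0, 0, 0]])

```text
time: 43.05
tool_pos: [497.3, 46.6, 65.9]
tcp_rot: [-180.0, -0.1, -9.9]
ft_force: [0.5, 1.0, -0.6]
finger_gap: 21.4
grip_force: 34.5
```

Request:
apply_moves(rows=[[0, 0, 8, 0, 0, 0], [0, 0, 8, 0, 0, 0], [0, 0, 6, 0, 0, 0], [0, 0, 4, 0, 0, 0], [0, 0, 0, 0, 0, 0]])

```text
time: 43.68
tool_pos: [496.4, 46.6, 38.8]
tcp_rot: [180.0, 0.1, -9.9]
ft_force: [-1.3, -0.3, -0.5]
finger_gap: 21.6
grip_force: 34.5
```

Request:
apply_moves(rows=[[0, 0, 0, 0, 0, 0], [0, 0, 1.5, 0, 0, 0], [0, 0, 1.3, 0, 0, 0], [0, 0, 0, 0, 0, 0], [0, 0, 0, 0, 0, 0]])

```text
time: 44.3
tool_pos: [496.8, 46.6, 36.5]
tcp_rot: [180.0, 0.0, -9.9]
ft_force: [-0.6, 1.0, -0.6]
finger_gap: 21.0
grip_force: 34.5
```

Request:
apply_moves(rows=[[0, 0, 0, 0, 0, 0], [0, 0, 0, 0, 0, 0], [0, 0, 0, 0, 0, 0], [0, 0, 0, 0, 0, 0], [0, 0, 0, 0, 0, 0]], fingers=45)

```text
time: 44.92
tool_pos: [496.8, 46.6, 36.5]
tcp_rot: [180.0, -0.0, -9.9]
ft_force: [0.4, -0.1, 0.2]
finger_gap: 45.1
grip_force: 0.0
```

Request:
apply_moves(rows=[[0, 0, -20, 0, 0, 0], [0, 0, -40, 0, 0, 0], [0, 0, -40, 0, 0, 0], [0, 0, -40, 0, 0, 0], [0, 0, -20, 0, 0, 0]])

```text
time: 45.55
tool_pos: [497.9, 46.6, 199.4]
tcp_rot: [-180.0, -0.2, -9.9]
ft_force: [0.2, -0.5, -0.3]
finger_gap: 45.3
grip_force: 0.0
```

Run:
```python
from h import *
s=sense();print(s["tool_pos"],s["tcp_rot"])
p,d=show("t4","side"); W,u,v=world("side",d)
for c in((579,32.5),(538,39.4),(497.5,46.5)):
    m=near(W,c,22,48,75); print("placed",m.sum(),W[m].mean(0),W[m].max(0))
m=near(W,(438,229),18,110,125); print("knob",m.sum(),W[m].mean(0))
cv2.imwrite("pics/t4c.png",cv2.resize(p[160:380,220:440,::-1],(600,600)))
```

```text
[497.92314054  46.5785844  199.43325094] [-179.96468206   -0.21200356   -9.92371393]
placed 73 [577.55369123  29.34904291  59.29504535] [591.07522692  44.31321129  66.034221  ]
placed 74 [535.92757871  35.53377159  58.81527347] [547.04268505  52.33398183  66.4895729 ]
placed 69 [494.53726623  42.99627041  58.96392267] [506.8066805   59.02143953  65.91377949]
knob 30 [437.29404795 225.32643427 115.26558379]
```

View pics/t4c.png

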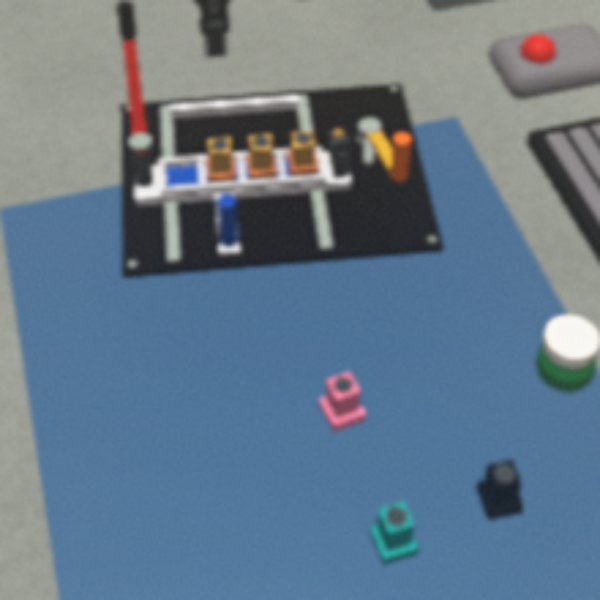

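All three nozzles stand upright in bays 1–3 and nothing real is left on the mat. Next I shut the bar.

Request:
apply_moves(rows=[[0, 0, 0, 0, 0, -0.166], [0, 0, 0, 0, 0, -0.166], [0, 0, 0, 0, 0, -0.166], [0, 0, 0, 0, 0, -0.166], [0, 0, 0, 0, 0, -0.166]], fingers=50)

```text
time: 46.22
tool_pos: [496.4, 46.6, 195.5]
tcp_rot: [-180.0, 0.0, 37.9]
ft_force: [-0.5, 0.6, -0.2]
finger_gap: 50.0
grip_force: 0.0
```

Request:
apply_moves(rows=[[0, 0, 0, 0, 0, -0.166], [0, 0, 0, 0, 0, -0.166], [0, 0, 0, 0, 0, -0.166], [0, 0, 0, 0, 0, -0.166], [0, 0, 0, 0, 0, -0.166]])

```text
time: 46.85
tool_pos: [496.5, 46.6, 195.6]
tcp_rot: [-179.9, 0.0, 85.5]
ft_force: [0.3, 0.6, -0.7]
finger_gap: 50.4
grip_force: 0.0
```

Request:
apply_moves(rows=[[29.5, -12.6, 0, 0, 0, 0], [29.5, -12.6, 0, 0, 0, 0], [29.5, -12.6, 0, 0, 0, 0], [29.5, -12.6, 0, 0, 0, 0], [29.5, -12.6, 0, 0, 0, 0]])

```text
time: 47.48
tool_pos: [445.7, 199.7, 195.6]
tcp_rot: [-180.0, 0.0, 85.2]
ft_force: [0.8, -0.6, -0.5]
finger_gap: 50.3
grip_force: 0.0
```

Request:
apply_moves(rows=[[29.5, -12.6, 0, 0, 0, 0], [0, 0, 0, 0, 0, 0], [0, 0, 30, 0, 0, 0], [0, 0, 35, 0, 0, 0], [0, 0, 30, 0, 0, 0]])

```text
time: 48.1
tool_pos: [436.0, 228.3, 99.7]
tcp_rot: [-180.0, 0.0, 85.2]
ft_force: [0.3, -0.3, 0.4]
finger_gap: 49.9
grip_force: 0.0
```

Request:
apply_moves(rows=[[0, 0, 12, 0, 0, 0], [0, 0, 5, 0, 0, 0], [0, 0, 0, 0, 0, 0], [0, 0, 0, 0, 0, 0], [0, 0, 0, 0, 0, 0]])

```text
time: 48.72
tool_pos: [437.0, 229.6, 85.5]
tcp_rot: [179.9, -0.0, 85.2]
ft_force: [-0.4, 0.2, -0.4]
finger_gap: 50.4
grip_force: 0.0
```

Request:
apply_moves(rows=[[0, 0, 0, 0, 0, 0], [0, 0, 0, 0, 0, 0], [0, 0, 0, 0, 0, 0], [0, 0, 0, 0, 0, 0], [0, 0, 0, 0, 0, 0]], fingers=0, grip_force=25)

```text
time: 49.35
tool_pos: [436.5, 229.4, 84.7]
tcp_rot: [180.0, -0.0, 85.2]
ft_force: [0.1, 0.3, 4.0]
finger_gap: 17.3
grip_force: 25.8
```

Request:
apply_moves(rows=[[-0.8, 17, 0, 0, 0, 0.1], [-0.8, 17, 0, 0, 0, 0.1], [-0.8, 17, 0, 0, 0, 0.1], [-0.8, 17, 0, 0, 0, 0.1], [-0.8, 17, 0, 0, 0, 0.1]])

```text
time: 49.98
tool_pos: [516.2, 200.9, 84.6]
tcp_rot: [180.0, 0.1, 56.4]
ft_force: [-3.5, -4.4, 6.0]
finger_gap: 17.2
grip_force: 26.2
```

Request:
apply_moves(rows=[[-0.8, 17, 0, 0, 0, 0.1], [-0.8, 17, 0, 0, 0, 0.1], [-0.8, 17, 0, 0, 0, 0.1], [-0.8, 17, 0, 0, 0, 0.1], [-0.8, 17, 0, 0, 0, 0.1]])

```text
time: 50.6
tool_pos: [572.3, 138.5, 84.6]
tcp_rot: [180.0, 0.1, 27.7]
ft_force: [-6.9, -4.3, 8.5]
finger_gap: 17.5
grip_force: 26.4
```

Request:
apply_moves(rows=[[-0.8, 17, 0, 0, 0, 0.1], [-0.8, 17, 0, 0, 0, 0.1], [-0.8, 17, 0, 0, 0, 0.1], [-0.8, 17, 0, 0, 0, 0.1], [0, 0, 0, 0, 0, 0]])

```text
time: 51.22
tool_pos: [590.8, 73.3, 84.5]
tcp_rot: [180.0, 0.2, 4.8]
ft_force: [-8.3, -1.8, 9.3]
finger_gap: 17.3
grip_force: 26.5
```

Request:
apply_moves(rows=[[-1.3, 12, 0, 0, 0, 0.07], [-1, 10, 0, 0, 0, 0.06], [-0.6, 8, 0, 0, 0, 0.05], [-0.5, 6, 0, 0, 0, 0.035], [0, 3, 0, 0, 0, 0.02]])

```text
time: 51.85
tool_pos: [589.2, 36.3, 84.9]
tcp_rot: [-179.9, -0.1, -8.6]
ft_force: [2.9, 2.7, 3.5]
finger_gap: 16.8
grip_force: 26.0
```

Request:
apply_moves(rows=[[0, 3, 0, 0, 0, 0.015], [0, 2, 0, 0, 0, 0], [0, 0, 0, 0, 0, 0], [0, 0, 0, 0, 0, 0], [0, 0, 0, 0, 0, 0]])

```text
time: 52.48
tool_pos: [588.2, 30.2, 84.8]
tcp_rot: [179.9, -0.1, -9.4]
ft_force: [2.8, -4.3, 5.0]
finger_gap: 17.8
grip_force: 26.1
```

Request:
apply_moves(rows=[[0, 2, 0, 0, 0, 0], [0, 2, 0, 0, 0, 0], [0, 0, 0, 0, 0, 0], [0, 0, 0, 0, 0, 0], [0, 0, 0, 0, 0, 0]])

```text
time: 53.1
tool_pos: [588.1, 28.7, 84.8]
tcp_rot: [-179.8, -0.1, -9.3]
ft_force: [6.9, 6.8, 2.4]
finger_gap: 17.0
grip_force: 26.0
```

Request:
apply_moves(rows=[[0, 2, 0, 0, 0, 0], [0, 0, 0, 0, 0, 0], [0, 0, 0, 0, 0, 0], [0, 0, 0, 0, 0, 0], [0, 0, 0, 0, 0, 0]])

```text
time: 53.72
tool_pos: [588.0, 28.5, 84.8]
tcp_rot: [-179.7, -0.1, -9.3]
ft_force: [9.9, 15.3, 1.1]
finger_gap: 17.3
grip_force: 26.3
```

Request:
apply_moves(rows=[[0, -2, 0, 0, 0, 0], [0, 0, 0, 0, 0, 0], [0, 0, 0, 0, 0, 0], [0, 0, 0, 0, 0, 0], [0, 0, 0, 0, 0, 0]], fingers=40)

```text
time: 54.35
tool_pos: [587.1, 26.8, 84.4]
tcp_rot: [180.0, 0.0, -9.4]
ft_force: [-0.1, 1.3, -0.1]
finger_gap: 39.9
grip_force: 0.0
```

Request:
apply_moves(rows=[[0, 0, -20, 0, 0, 0], [0, 0, -40, 0, 0, 0], [-40, 20, -30, 0, 0, 0], [-40, 40, 0, 0, 0, 0], [0, 40, 0, 0, 0, 0]])

```text
time: 54.98
tool_pos: [490.0, -58.7, 176.0]
tcp_rot: [-180.0, -0.1, -9.3]
ft_force: [1.1, -1.1, 0.1]
finger_gap: 40.2
grip_force: 0.0
```

Run:
```python
from h import *
s=sense();print(s["tool_pos"],s["tcp_rot"])
for c in("top","side"):
    p,d=show("t5"+c,c); W,u,v=world(c,d); rgb=p[v,u].astype(int)
    m=near(W,(587,30),20,110,125); print("knob",m.sum(),W[m].mean(0))
    m=near(W,(510,45),110,60,85)&(rgb[:,0]>rgb[:,1]+60); f=cv2.fitLine(W[m,:2].astype(np.float32),cv2.DIST_L2,0,.01,.01).ravel(); print("bar",m.sum(),np.degrees(np.arctan2(f[1],f[0])),f[2:])
    for n,xy in(("post",(481,-44)),("cam",(671,-8))):
        m=near(W,xy,22,70,85); print(n,m.sum(),W[m].mean(0))
    for n in("push_post","cam_knob","cam_pivot"): print(n,[np.round(o["xyz"]) for o in models.place_of(n,c)][:2])
    if c=="side": cv2.imwrite("pics/t5c.png",cv2.resize(p[160:300,240:420,::-1],(771,600)))
```

```text
[490.04251316 -58.66450871 175.97173605] [-1.79999290e+02 -5.26241463e-02 -9.26183201e+00]
knob 37 [585.99456865  31.51028296 116.57184358]
bar 291 -9.6066475 [515.4295    43.278473]
post 0 [nan nan nan]
cam 30 [670.61823724  -5.66521644  75.06460934]
push_post []
cam_knob []
cam_pivot [array([668.,  68.,  30.])]
knob 33 [584.19280673  27.50242871 116.75821576]
bar 234 -9.811387 [519.27625   39.374165]
post 38 [480.3378385  -45.50758578  76.40331962]
cam 28 [668.37141185  -9.77582405  74.60548087]
push_post [array([480., -45.,  74.])]
cam_knob [array([673., -11.,  75.])]
cam_pivot [array([664.,  67.,  29.])]<stdin>:8: RuntimeWarning: Mean of empty slice.
  ret = um.true_divide(
```

View pics/t5c.png

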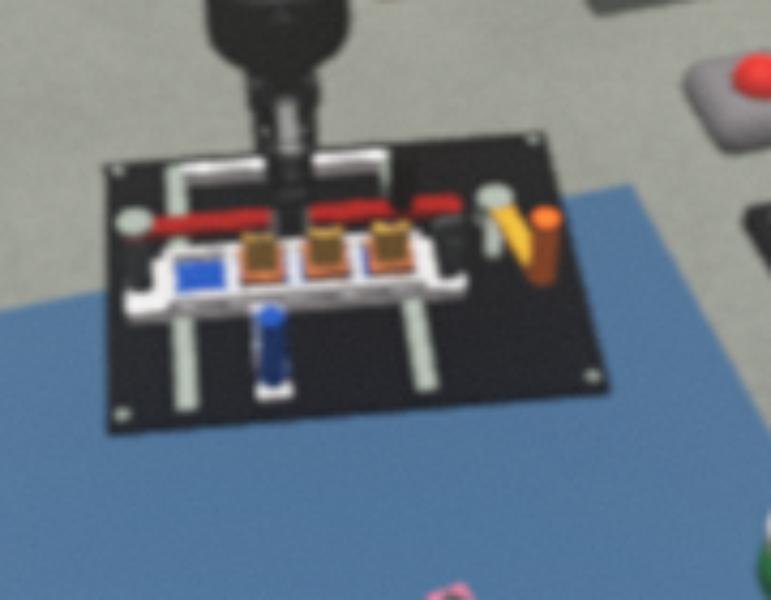

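The bar is shut at -9.7°, in line with the tray at -9.9°, so the detent is engaged. The nozzles are upright under it. Next I push the carriage by its post.

Request:
apply_moves(rows=[[-11.8, -13.3, 0, 0, 0, 0], [0, 0, 0, 0, 0, 0], [0, 0, 30, 0, 0, 0], [0, 0, 35, 0, 0, 0], [0, 0, 35, 0, 0, 0]], fingers=50)

```text
time: 56.0
tool_pos: [482.7, -43.2, 73.7]
tcp_rot: [180.0, -0.0, -9.3]
ft_force: [1.2, 0.0, -0.7]
finger_gap: 50.2
grip_force: 0.0
```

Request:
apply_moves(rows=[[0, 0, 22, 0, 0, 0], [0, 0, 10, 0, 0, 0], [0, 0, 0, 0, 0, 0], [0, 0, 0, 0, 0, 0], [0, 0, 0, 0, 0, 0]])

```text
time: 56.62
tool_pos: [483.5, -43.8, 43.7]
tcp_rot: [180.0, -0.1, -9.3]
ft_force: [0.2, 0.3, -0.6]
finger_gap: 50.3
grip_force: 0.0
```

Request:
apply_moves(rows=[[0, 0, 0, 0, 0, 0], [0, 0, 0, 0, 0, 0], [0, 0, 0, 0, 0, 0], [0, 0, 0, 0, 0, 0], [0, 0, 0, 0, 0, 0]], fingers=0, grip_force=25)

```text
time: 57.25
tool_pos: [482.8, -43.7, 42.9]
tcp_rot: [180.0, -0.0, -9.4]
ft_force: [-1.0, -1.0, 5.7]
finger_gap: 17.3
grip_force: 25.0
```

Request:
apply_moves(rows=[[0, -6, 0, 0, 0, 0], [0, -10, 0, 0, 0, 0], [0, -10, 0, 0, 0, 0], [0, -10, 0, 0, 0, 0], [0, -10, 0, 0, 0, 0]])

```text
time: 57.88
tool_pos: [490.5, 1.0, 42.9]
tcp_rot: [179.9, -0.1, -9.4]
ft_force: [-0.2, -6.6, 3.3]
finger_gap: 17.1
grip_force: 25.0
```

Request:
apply_moves(rows=[[0, -10, 0, 0, 0, 0], [0, -8, 0, 0, 0, 0], [0, -6, 0, 0, 0, 0], [0, -4, 0, 0, 0, 0], [0, -2, 0, 0, 0, 0]])

```text
time: 58.5
tool_pos: [495.7, 30.7, 43.0]
tcp_rot: [179.9, -0.1, -9.3]
ft_force: [1.8, -5.0, 3.7]
finger_gap: 17.3
grip_force: 24.8
```

Request:
apply_moves(rows=[[0, -2, 0, 0, 0, 0], [0, -2, 0, 0, 0, 0], [0, 0, 0, 0, 0, 0], [0, 0, 0, 0, 0, 0], [0, 0, 0, 0, 0, 0]])

```text
time: 59.12
tool_pos: [496.3, 34.7, 43.0]
tcp_rot: [180.0, -0.1, -9.4]
ft_force: [2.5, -4.3, 3.3]
finger_gap: 17.3
grip_force: 24.8
```

Request:
apply_moves(rows=[[0, -2, 0, 0, 0, 0], [0, 0, 0, 0, 0, 0], [0, 0, 0, 0, 0, 0], [0, 0, 0, 0, 0, 0], [0, 0, 0, 0, 0, 0]])

```text
time: 59.75
tool_pos: [496.4, 34.8, 43.0]
tcp_rot: [179.8, -0.1, -9.4]
ft_force: [-1.1, -14.9, 4.7]
finger_gap: 16.9
grip_force: 25.5
```

Request:
apply_moves(rows=[[0, -1.5, 0, 0, 0, 0], [0, 0, 0, 0, 0, 0], [0, 0, 0, 0, 0, 0], [0, 0, 0, 0, 0, 0], [0, 0, 0, 0, 0, 0]])

```text
time: 60.38
tool_pos: [496.4, 34.8, 42.9]
tcp_rot: [179.7, -0.1, -9.4]
ft_force: [-3.0, -23.8, 6.2]
finger_gap: 17.5
grip_force: 26.2
```

The carriage is home: it moved 80 mm and then met a hard stop at 24 N. Next is the cam lever.

Request:
apply_moves(rows=[[0, 0, 0, 0, 0, 0], [0, 0, 0, 0, 0, 0], [0, 0, 0, 0, 0, 0], [0, 0, -20, 0, 0, 0], [0, 0, -35, 0, 0, 0]], fingers=50)

```text
time: 61.0
tool_pos: [494.5, 39.2, 96.4]
tcp_rot: [180.0, 0.2, -9.3]
ft_force: [-1.3, 0.5, -0.4]
finger_gap: 49.7
grip_force: 0.0
```

Request:
apply_moves(rows=[[0, 0, -40, 0, 0, 0], [0, 0, -25, 0, 0, 0], [0, 0, 0, 0, 0, -0.164], [0, 0, 0, 0, 0, -0.164], [0, 0, 0, 0, 0, -0.164]])

```text
time: 61.62
tool_pos: [496.0, 39.2, 162.4]
tcp_rot: [-180.0, 0.0, 19.2]
ft_force: [-0.2, 0.2, -0.0]
finger_gap: 50.1
grip_force: 0.0
```

Request:
apply_moves(rows=[[0, 0, 0, 0, 0, -0.164], [0, 0, 0, 0, 0, -0.164], [0, 0, 0, 0, 0, -0.164], [0, 0, 0, 0, 0, -0.164], [0, 0, 0, 0, 0, -0.164]])

```text
time: 62.25
tool_pos: [496.0, 39.2, 162.3]
tcp_rot: [-180.0, -0.0, 66.2]
ft_force: [-0.1, -0.5, -0.2]
finger_gap: 50.2
grip_force: 0.0
```

Request:
apply_moves(rows=[[0, 0, 0, 0, 0, -0.164], [0, 0, 0, 0, 0, -0.164], [0, 0, 0, 0, 0, -0.16], [-11.5, 33.9, 0, 0, 0, 0], [-11.5, 33.9, 0, 0, 0, 0]])

```text
time: 62.88
tool_pos: [566.0, 20.7, 162.5]
tcp_rot: [180.0, -0.0, 93.8]
ft_force: [-0.1, 0.9, -0.3]
finger_gap: 50.1
grip_force: 0.0
```

Request:
apply_moves(rows=[[-11.5, 33.9, 0, 0, 0, 0], [-11.5, 33.9, 0, 0, 0, 0], [-11.5, 33.9, 0, 0, 0, 0], [0, 0, 0, 0, 0, 0], [0, 0, 0, 0, 0, 0]])

```text
time: 63.5
tool_pos: [668.5, -6.9, 161.8]
tcp_rot: [-179.9, -0.0, 93.8]
ft_force: [0.4, -0.6, 0.4]
finger_gap: 49.9
grip_force: 0.0
```

Run:
```python
from h import *
s=sense();print(s["tool_pos"],s["tcp_rot"])
p,d=show("t6","side"); W,u,v=world("side",d); rgb=p[v,u].astype(int)
m=near(W,(670,-8),22,68,85); print("cam",m.sum(),W[m].mean(0))
m=near(W,(498,36),22,68,85); print("post",m.sum(),W[m].mean(0))
m=near(W,(525,125),110,60,85)&(rgb[:,0]>rgb[:,1]+60); f=cv2.fitLine(W[m,:2].astype(np.float32),cv2.DIST_L2,0,.01,.01).ravel(); print("bar",m.sum(),np.degrees(np.arctan2(f[1],f[0])),f[2:])
print([np.round(o["xyz"]) for o in models.place_of("cam_pivot","side")])
```

```text
[668.45705299  -6.9258451  161.82511419] [-1.79924583e+02 -2.70940994e-02  9.38029909e+01]
cam 31 [668.08994859 -10.8270845   74.68088685]
post 36 [494.08290988  32.67752675  75.64476895]
bar 246 -9.973871 [532.5344  117.99083]
[array([664.,  65.,  24.]), array([552., 117.,  21.])]
```

Request:
apply_moves(rows=[[-1.6, 1.4, 30, 0, 0, 0], [0, 0, 30, 0, 0, 0], [0, 0, 25, 0, 0, 0], [0, 0, 15, 0, 0, 0], [0, 0, 7, 0, 0, 0]])

```text
time: 64.22
tool_pos: [670.0, -8.7, 55.1]
tcp_rot: [-180.0, -0.0, 93.8]
ft_force: [0.3, 0.3, -0.2]
finger_gap: 50.1
grip_force: 0.0
```

Request:
apply_moves(rows=[[0, 0, 0, 0, 0, 0], [0, 0, 0, 0, 0, 0], [0, 0, 0, 0, 0, 0], [0, 0, 0, 0, 0, 0], [0, 0, 0, 0, 0, 0]], fingers=0)

```text
time: 64.85
tool_pos: [671.4, -9.0, 56.7]
tcp_rot: [179.9, 0.0, 93.8]
ft_force: [0.0, 0.3, 6.4]
finger_gap: 17.0
grip_force: 25.1
```

Request:
apply_moves(rows=[[0.3, -6, 0, 0, 0, 0.08], [0.4, -7.5, 0, 0, 0, 0.1], [0.4, -7.5, 0, 0, 0, 0.1], [0.4, -7.5, 0, 0, 0, 0.1], [0.4, -7.5, 0, 0, 0, 0.1]])

```text
time: 65.47
tool_pos: [636.0, -3.8, 56.8]
tcp_rot: [179.9, 0.1, 66.1]
ft_force: [-1.4, -4.7, 5.7]
finger_gap: 16.5
grip_force: 25.3
```

Request:
apply_moves(rows=[[0.4, -7.5, 0, 0, 0, 0.1], [0.4, -7.5, 0, 0, 0, 0.1], [0.4, -7.5, 0, 0, 0, 0.1], [0.4, -7.5, 0, 0, 0, 0.1], [0, 0, 0, 0, 0, 0]])

```text
time: 66.1
tool_pos: [610.4, 13.2, 56.7]
tcp_rot: [179.9, 0.1, 43.3]
ft_force: [-8.9, -6.8, 11.8]
finger_gap: 16.8
grip_force: 25.7
```

Request:
apply_moves(rows=[[-0.4, -7.5, 0, 0, 0, 0.1], [0.2, -7.5, 0, 0, 0, 0.1], [0.2, -6, 0, 0, 0, 0.08], [0, 0, 0, 0, 0, 0], [0, 0, 0, 0, 0, 0]])

```text
time: 66.72
tool_pos: [597.6, 30.2, 56.7]
tcp_rot: [180.0, 0.1, 27.3]
ft_force: [-9.0, -4.7, 12.4]
finger_gap: 17.2
grip_force: 25.8
```

Request:
apply_moves(rows=[[0.2, -4, 0, 0, 0, 0.053], [0.2, -4, 0, 0, 0, 0.053], [0, 0, 0, 0, 0, 0], [0, 0, 0, 0, 0, 0], [0, 0, 0, 0, 0, 0]])

```text
time: 67.35
tool_pos: [594.2, 37.5, 56.7]
tcp_rot: [180.0, 0.1, 21.2]
ft_force: [-10.8, -4.5, 15.6]
finger_gap: 17.0
grip_force: 26.0
```

Request:
apply_moves(rows=[[0.2, -4, 0, 0, 0, 0.053], [0, 0, 0, 0, 0, 0], [0, 0, 0, 0, 0, 0], [0, 0, 0, 0, 0, 0], [0, 0, 0, 0, 0, 0]])

```text
time: 67.97
tool_pos: [592.7, 41.4, 56.6]
tcp_rot: [180.0, 0.2, 18.2]
ft_force: [-12.0, -4.6, 15.2]
finger_gap: 17.1
grip_force: 26.1
```

Request:
apply_moves(rows=[[-0.3, -4, 0, 0, 0, 0.053], [-0.3, -4, 0, 0, 0, 0.053], [0, 0, 0, 0, 0, 0], [0, 0, 0, 0, 0, 0], [0, 0, 0, 0, 0, 0]])

```text
time: 68.6
tool_pos: [591.1, 47.0, 56.7]
tcp_rot: [179.8, 0.0, 12.1]
ft_force: [-4.9, -13.0, 10.5]
finger_gap: 17.2
grip_force: 25.8
```

Request:
apply_moves(rows=[[-0.3, -4, 0, 0, 0, 0.053], [0, 0, 0, 0, 0, 0], [0, 0, 0, 0, 0, 0], [0, 0, 0, 0, 0, 0], [0, 0, 0, 0, 0, 0]])

```text
time: 69.22
tool_pos: [591.5, 47.6, 56.9]
tcp_rot: [179.5, -0.1, 9.0]
ft_force: [2.0, -25.8, 5.5]
finger_gap: 17.0
grip_force: 25.9
```

Request:
apply_moves(rows=[[0, 3, 0, 0, 0, 0], [0, 0, 0, 0, 0, 0], [0, 0, 0, 0, 0, 0], [0, 0, 0, 0, 0, 0], [0, 0, 0, 0, 0, 0]], fingers=34)

```text
time: 69.85
tool_pos: [588.9, 51.1, 54.4]
tcp_rot: [-180.0, 0.2, 9.1]
ft_force: [-4.3, -1.7, -1.6]
finger_gap: 34.0
grip_force: 0.0
```

Request:
apply_moves(rows=[[0, 0, -15, 0, 0, 0], [0, 0, -35, 0, 0, 0], [0, 0, -40, 0, 0, 0], [0, 40, 0, 0, 0, 0], [0, 40, 0, 0, 0, 0]])

```text
time: 70.47
tool_pos: [604.8, -28.4, 148.6]
tcp_rot: [179.9, -0.3, 9.2]
ft_force: [-0.6, 0.3, -0.1]
finger_gap: 33.6
grip_force: 0.0
```

Request:
apply_moves(rows=[[0, 40, 0, 0, 0, 0], [0, 40, 0, 0, 0, 0], [0, 40, 0, 0, 0, 0], [0, 40, 0, 0, 0, 0], [0, 0, 0, 0, 0, 0]])

```text
time: 71.1
tool_pos: [629.3, -189.1, 147.2]
tcp_rot: [179.9, -0.2, 8.9]
ft_force: [0.4, 0.9, -0.6]
finger_gap: 33.4
grip_force: 0.0
```

Run:
```python
from h import *
p2,_=eyes.snapshot("top"); 
p,d=show("t7","side"); W,u,v=world("side",d); rgb=p[v,u].astype(int)
for n,xy in(("cam",(591,48)),("post",(498,36))):
    m=near(W,xy,22,68,85)&(rgb[:,0 if n=="cam" else 2]>rgb[:,1]+50); print(n,m.sum(),W[m].mean(0))
m=near(W,(525,125),110,60,85)&(rgb[:,0]>rgb[:,1]+60); f=cv2.fitLine(W[m,:2].astype(np.float32),cv2.DIST_L2,0,.01,.01).ravel(); print("bar",m.sum(),np.degrees(np.arctan2(f[1],f[0])),f[2:])
for c in((592,112),(551.6,119),(511,126)):
    m=near(W,c,20,46,64); print("noz",m.sum(),W[m].mean(0))
a=cv2.resize(p[165:265,255:390,::-1],(405,300),interpolation=3);a=cv2.resize(a,(799,592))
b=cv2.resize(p2[150:285,275:385,::-1],(480,590),interpolation=2)
cv2.imwrite("pics/t7a.png",a);cv2.imwrite("pics/t7b.png",b)
```

```text
cam 31 [588.90336406  43.92416187  74.33567534]
post 26 [495.22610141  33.65425905  76.93714939]
bar 283 -19.405155 [539.57874  109.369865]
noz 45 [590.87204147 101.70808228  55.39904045]
noz 45 [548.71068227 109.23393326  56.01177072]
noz 43 [506.94087388 115.38362385  56.13730342]
```

View pics/t7a.png

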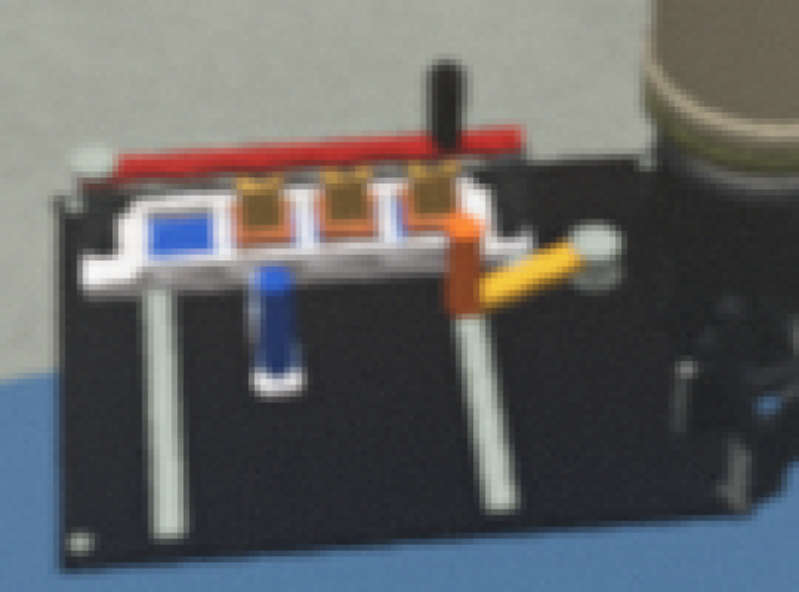

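View pics/t7b.png

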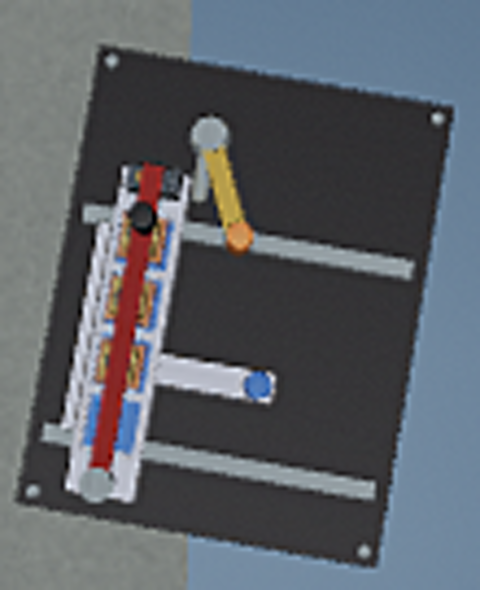

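Run:
```python
from h import *
p,d=eyes.snapshot("top"); W,u,v=world("top",d); r=p[v,u].astype(int)
def line(n,m):
    f=cv2.fitLine(W[m,:2].astype(np.float32),cv2.DIST_L2,0,.01,.01).ravel(); print(n,m.sum(),np.degrees(np.arctan2(f[1],f[0])).round(1),f[2:],W[m].mean(0).round(1))
line("bar",near(W,(525,125),120,60,85)&(r[:,0]>r[:,1]+90)&(r[:,1]<60))
yel=near(W,(628,57),45,15,50)&(r[:,0]>r[:,2]+70)&(r[:,1]>110); line("lever",yel)
g=near(W,(664,66),50,14,60)&(r.max(1)-r.min(1)<35)&(r.min(1)>90)
far=g&(np.hypot(W[:,0]-664,W[:,1]-66)>15); print(np.c_[W[far].round(0),u[far],v[far]][:40]); 
m=near(W,(664,66),14,18,60)&(r.min(1)>110); print("pivot",m.sum(),W[m].mean(0))
for n,xy in(("camk",(591,48)),("post",(498,36))):
    m=near(W,xy,20,68,85); print(n,W[m].mean(0))
# edge of tray row via white walls
line("tray",near(W,(531,122),125,15,32)&(r.min(1)>140))
```

```text
bar 258 -9.6 [532.3242  121.51674] [532.3 121.5  72.8]
lever 81 14.9 [627.3949    58.334618] [627.4  58.3  25.7]
[[650.  76.  21. 320. 185.]
 [650.  73.  17. 321. 185.]
 [647.  76.  21. 320. 186.]
 [647.  73.  17. 321. 186.]
 [644.  76.  20. 320. 187.]
 [644.  73.  25. 321. 187.]
 [642.  76.  17. 320. 188.]
 [642.  73.  16. 321. 188.]
 [639.  76.  16. 320. 189.]
 [638.  73.  20. 321. 189.]
 [638.  70.  21. 322. 189.]
 [636.  85.  16. 317. 190.]
 [635.  76.  20. 320. 190.]
 [636.  73.  14. 321. 190.]
 [636.  70.  16. 322. 190.]
 [633.  85.  17. 317. 191.]
 [632.  82.  20. 318. 191.]
 [633.  79.  17. 319. 191.]
 [632.  76.  19. 320. 191.]
 [632.  73.  22. 321. 191.]
 [632.  70.  20. 322. 191.]
 [630.  85.  15. 317. 192.]
 [629.  82.  20. 318. 192.]
 [630.  79.  16. 319. 192.]
 [629.  76.  27. 320. 192.]
 [630.  73.  15. 321. 192.]
 [630.  70.  16. 322. 192.]
 [626.  87.  21. 316. 193.]
 [627.  85.  19. 317. 193.]
 [627.  79.  17. 319. 193.]
 [626.  76.  21. 320. 193.]
 [627.  73.  15. 321. 193.]
 [627.  70.  16. 322. 193.]
 [624.  87.  18. 316. 194.]
 [623.  84.  21. 317. 194.]
 [624.  79.  15. 319. 194.]
 [623.  76.  21. 320. 194.]
 [623.  73.  21. 321. 194.]
 [624.  70.  17. 322. 194.]
 [620.  87.  23. 316. 195.]]
pivot 48 [662.94125965  68.49053228  26.70632716]
camk [590.87779389  48.51342911  75.27516717]
post [496.29834289  37.10481694  76.43498974]
tray 649 -7.4 [522.2712  117.41819] [522.3 117.4  22.4]
```

```bash
python3 -c "
from h import *
print(job.hand_in())"
```

```text
the job is handed in; nothing more can be done
None
```

I handed the job in at about 71 s. All three nozzles stand upright in bays 1–3 and the bar is shut in line with the tray. The carriage was pushed home to a hard stop and the cam turned to its stop. I took the detent and the cam lock from force and camera angles, as there was no direct joint reading.

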